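# Hang the tote on the balance arm

## Robot

A 6-joint arm with a two-finger parallel gripper is mounted at the origin on a cart in front of the work surface, level with it; the furniture and walls round the work are solid. World frame = base frame: x ahead of the robot, y to its left, z up, the work surface at z = 0. Lengths are in m, angles in rad, forces in N, time in s.
With the tool pointing down it reaches from about 0.425 to 0.95 m from the base axis. Payload 14.7 kg.
Tool frame: the origin (TCP) lies on the mounting face of the last link; the fingertips stand 173 mm ahead of it and the grasp point (between the pads) lies 155 mm ahead of it (robot.tcp_to_grasp is the distance from the TCP to the grasp point, in m); z points along the fingers, x is the direction in which the jaws open and shut, and the axes are right-handed (so a half turn about z gives the same grasp; the last joint's range is limited). The gripper opens to 85 mm and grips with 20 to 120 N. Pads are 22 mm wide; open, the fingers measure 114 mm over their backs; the gripper's body (76 mm by 85 mm) begins 54 mm behind the grasp point. The pads swing forward as they close: fully open they stand 13 mm farther back than shut.
Start: joints at [1.202, 0.48, 1.596, -0, 1.065, -0.047], TCP at [0.206, 0.617, 0.405] pointing down, gripper open.
Joint ranges: [-2.75, 2.75], [-0.82, 2.05], [0.23, 2.67], [-1.56, 4.7], [0.09, 2.69], [-2.92, 2.92]. Speed limits (rad/s): [1.89, 1.89, 2.39, 3.01, 3.01, 3.01].

## Interface

Orientations are given as a rotation vector (axis times angle).
In Python, from station import robot, kin, viewer, ticket, nets gives the robot as it stands. The module is installed in compiled form; this text tells all that it offers. Calls block until the motion is done:
- robot.move_pose(position, orientation): joint-space move of the TCP to a pose.
- robot.move_linear(position, attitude=None, v=0.15): straight line of the TCP; attitude=None keeps the orientation; v is the mean speed in m/s.
- robot.goto_joints(angles): joint-space move.
- robot.move_gripper(opening, grasp_force=None): finger opening in m; grasp_force is the grip in N (None keeps the last); returns when the fingers have stopped.
- robot.wait(seconds).
- kin.solve_ik(position, orientation): joint angles nearest the present ones, or None.
- robot.get_state(): the state.
- viewer.grab_frame(name): name is "scene" or "top" or "wrist"; returns the picture (480x640x3 uint8, red, green, blue); there is no depth.
- viewer.camera_model(name): a dict with "mtx" (3x3 intrinsics, pixels), "world_from_camera" (4x4, takes a point from camera to world coordinates); the wrist camera has in their place "T_tool_cam" (4x4, takes a point from camera to tool coordinates, whose origin is the TCP and whose axes are the tool frame's). Camera axes: x right, y down, z forward; pixel columns grow to the right and rows downward; lengths in m; the calibration is good to about 2 mm. A picture is of the moment at which its call begins: read the wrist's pose just before it. camera_model takes no time and is no camera call.
A pose or a line that the arm cannot do raises robot.PlanningError and nothing moves.
- ticket.job_done(): hands the job in, once; it reports no verdict.
Trained networks look in the newest picture that a camera, given by its name, has taken for a name from the list of things; names that differ only in an ending like _2 or _b are one class to them, and where a whole thing is asked for, a point or a joint stands for the part that bears it (a point fixed in the world has none). Each returns a list of dicts, best first, with "confidence" (0 to 1); they miss things now and then, are a little off and sometimes report something else, mostly with a low value. They report only what shows in the picture. A call takes as long as a camera call.
- nets.boxes_of(camera, label): "position" ([column, row] as shares, 0 to 1, of the picture: columns of its width, rows of its height, amid what is visible of it).
The state is a dict: "clock": time; "joint_positions": joint angles; "qd": joint speeds; "tau": joint torques, N m; "tcp_pos": TCP position; "orientation": TCP orientation; "wrist_force": force on the tool from outside, world axes, zero at the start; "moment": the same for the moment, N m; "finger_gap": finger opening in m.
Only numpy, scipy, OpenCV 4.12 (cv2) and the standard library are available. Lean on these libraries where they do the work, as an engineer would, in place of code of your own. Each camera call takes 0.05 s, during which the arm holds its last target.

## Task

Swing the spring balance arm round from its parked place, clockwise seen from above, until it meets its stop; then hang the small wooden tote, with its two wood blanks still in it, by the dowel handle in the arm's two hooks. The arm sinks under the weight: go down with it, and let go only once the arm carries the whole load and has come to rest, so that it neither drops nor springs up. Leave the arm at its stop and do not disturb the pencil, the sliding bevel or the small carving.

Things in the scene. Friction and masses are not known exactly. Their poses are not given: they have to be found in the camera images.
- pivot (a point): point on the upright axis about which the balance arm swings, in the dark iron column (33 mm across, fixed to the bench, up to 0.24 m tall; its place and heading vary). The arm reaches out from it, a little upward when unloaded: two thin bars, one above the other, a coil spring between them, then a crossbar with two hooks.
- knob (a point): centre of the small round dark wooden knob (26 mm across, 25 mm high, upright axis, on a 21 mm bare stem 12 mm thick) that stands on top of the upper bar, about 113 mm out from the swing axis; about 0.26 m above the bench; turned with the bar, so leaning 0.15 rad when unloaded. The bar's top is 33 mm below this point. Take it to swing the arm; it keeps its height and its distance from the axis while the arm swings.
- seat (a point): midway between the two hooks: where the centre of the tote's dowel lies when hung, square to the line from pivot to seat. About 278 mm out from the swing axis and 213 mm above the bench while unloaded. As the arm sinks it goes down an arc of radius 165 mm, nearly straight down: the distance from the axis changes by less than 5 mm.
- swing (a joint): swing of the arm about the upright axis, rad: 0 parked, grows clockwise seen from above (toward the robot), 1.05 at the working stop. Stiff to move (about 5 N at the knob) and stays where left. Starts between 0.05 and 0.35.
- boom (a joint): sink of the arm, rad: -0.15 at its upper stop (unloaded), 0 with the bars level, grows as it sinks, stops at 0.6. A spring bears it: about 16 N per radian at the hooks, lightly damped. With the loaded tote hung it rests somewhere between 0.05 and 0.25, depending on the weight.
- tote: small wooden tote, about 0.43 to 0.65 kg loaded: open tray 90 mm (x) by 110 mm (y) with 42 mm walls, two end cheeks 121 mm high (8 mm thick, outer faces 55 mm either side of the middle), joined by a round dowel along y. Origin: centre of the underside; z up, y along the dowel. Stands on the bench; either way round will do.
- grip (a point): middle of the tote's dowel handle, 105 mm above the tote's underside. The dowel is 16 mm thick, runs along the tote's y, free for 94 mm between the cheeks, and stands out 40 mm bare past each cheek to a 26 mm end collar (overall 210 mm). The bare parts outside the cheeks go in the hooks.
- blank_1: wood block 27 x 54 x 27 mm lying loose in the tote's tray; origin at its underside
- blank_2: wood block 29 x 52 x 24 mm lying loose in the tote's tray; origin at its underside
- pencil: bystander: red pencil 177 mm long lying on the bench; origin at its middle, underside
- sliding_bevel: bystander: sliding bevel 125 mm long with a dark wooden stock lying on the bench; origin at its middle, underside
- relief_3: bystander: small wooden relief carving 59 x 104 x 32 mm lying on the bench; origin at its middle, underside
- head: the arm's end: a level crossbar 166 mm long (its x axis lies along it) with two hooks, V notches of 10 mm steel bar open upward, 75 mm either side of point seat; their tips stand 8 mm above seat, 44 mm apart between centres. The crossbar is 73 mm behind seat, toward the column; all between the hooks (140 mm) is free, so the tote comes straight down between them. It stays level as the arm sinks.

How it is judged:
By the outcome, as a careful person would: the job done as asked, in the order asked, and still so for the second after the job is handed in, with the robot touching nothing.
It also fails if it takes over 64 s, if anything falls off the work surface, if the arm or the gripper's body presses on something with over 40 N, if the wrist force passes 120 N, or if a joint passes its speed limit or range.

## Working session

There is one attempt and no reset: what is moved stays moved. The work goes in short steps, each a Python script; the robot and the scene stay as the last script left them, time stands still between calls to the robot, and variables do not carry over. Pictures are saved under pics/ and viewed, and the job is handed in when it is done.

```bash
mkdir -p pics && python3 - <<'E'
from station import robot, kin, viewer, ticket, nets
import cv2
s=robot.get_state(); print(s)
for c in ("scene","top","wrist"):
    im=viewer.grab_frame(c); cv2.imwrite(f"pics/{c}0.png",im[:,:,::-1])
    m=viewer.camera_model(c); print(c,{k:(v.round(4).tolist() if hasattr(v,'round') else v) for k,v in m.items()})
    for l in ("pivot","knob","seat","tote","grip","blank_1","pencil","sliding_bevel","relief_3","head"):
        try: print(c,l,[( round(d["confidence"],2),[round(d["position"][0]*640,1),round(d["position"][1]*480,1)]) for d in nets.boxes_of(c,l)][:3])
        except Exception as e: print(c,l,e)
print(robot.get_state()["clock"])
E
```

```text
{'clock': 0.0, 'joint_positions': array([ 1.20239850e+00,  4.80807544e-01,  1.59689795e+00, -2.86405451e-05,
        1.06510600e+00, -4.65681852e-02]), 'qd': array([ 0.00119796, -0.00196921, -0.00175234, -0.00056213, -0.00033698,
        0.00018044]), 'tau': array([ 1.54799149e-03, -9.50657845e+01, -4.30175507e+01, -3.19970695e-05,
        1.23617705e-02,  5.53875111e-05]), 'tcp_pos': array([0.20548344, 0.61643595, 0.40407906]), 'orientation': array([ 2.54809487e+00,  1.83643665e+00, -1.58179572e-03]), 'wrist_force': array([ 0.8345584 , -0.43791351, -0.494749  ]), 'moment': array([-0.02084807,  0.05147255,  0.00477097]), 'finger_gap': 0.08574889959686248}
scene {'mtx': [[486.225, 0.0, 317.1806], [0.0, 486.225, 238.1676], [0.0, 0.0, 1.0]], 'world_from_camera': [[0.4754, -0.4219, 0.772, -0.4249], [-0.8797, -0.2377, 0.4118, -0.5905], [0.0097, -0.8749, -0.4842, 0.8093], [0.0, 0.0, 0.0, 1.0]]}
scene pivot [(0.74, [262.0, 210.4])]
scene knob [(0.85, [293.5, 203.0])]
scene seat [(0.86, [299.2, 209.7]), (0.32, [362.6, 301.7])]
scene tote [(0.91, [359.3, 295.6])]
scene grip [(0.55, [359.6, 29
[... 567 characters left out ...]
72.0, 257.4]), (0.61, [303.0, 262.5])]
top grip [(0.78, [373.7, 253.0])]
top blank_1 [(0.7, [300.7, 266.9]), (0.5, [369.7, 245.3]), (0.45, [363.6, 264.2])]
top pencil [(0.5, [295.4, 267.4])]
top sliding_bevel [(0.59, [206.3, 289.8]), (0.18, [282.1, 219.6])]
top relief_3 []
top head [(0.89, [287.6, 210.9])]
wrist {'mtx': [[399.9819, 0.0, 316.5552], [0.0, 399.9819, 240.7559], [0.0, 0.0, 1.0]], 'T_tool_cam': [[1.0, -0.0006, 0.0008, -0.0006], [0.0003, 0.9471, 0.3209, -0.0825], [-0.0009, -0.3209, 0.9471, 0.0311], [0.0, 0.0, 0.0, 1.0]]}
wrist pivot []
wrist knob []
wrist seat []
wrist tote []
wrist grip []
wrist blank_1 []
wrist pencil []
wrist sliding_bevel []
wrist relief_3 []
wrist head []
1.65
```

View pics/scene0.png

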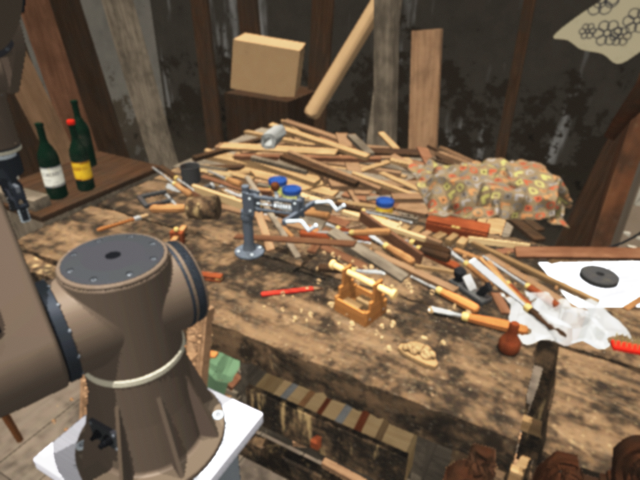

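View pics/top0.png

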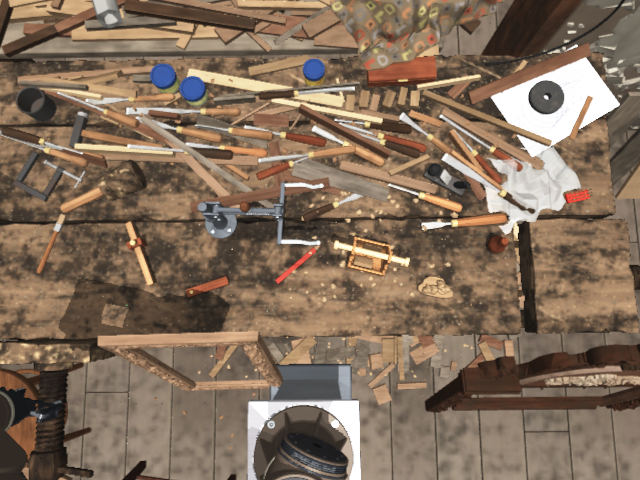

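```bash
python3 - <<'E'
import cv2
a=cv2.imread("pics/top0.png")
cv2.imwrite("pics/top0z.png",cv2.resize(a[170:320,190:440],None,fx=3.2,fy=3.2,interpolation=cv2.INTER_CUBIC))
a=cv2.imread("pics/scene0.png")
cv2.imwrite("pics/scene0z.png",cv2.resize(a[170:370,190:440],None,fx=3,fy=3,interpolation=cv2.INTER_CUBIC))
E
```

```text
(no output)
```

View pics/top0z.png

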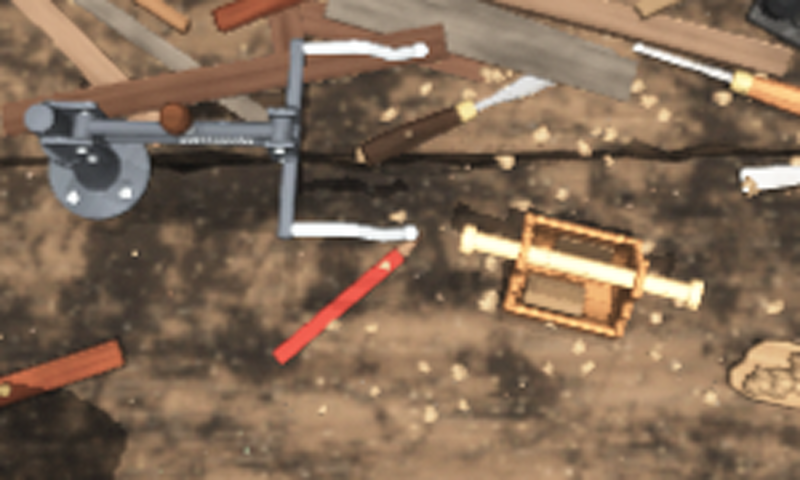

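View pics/scene0z.png

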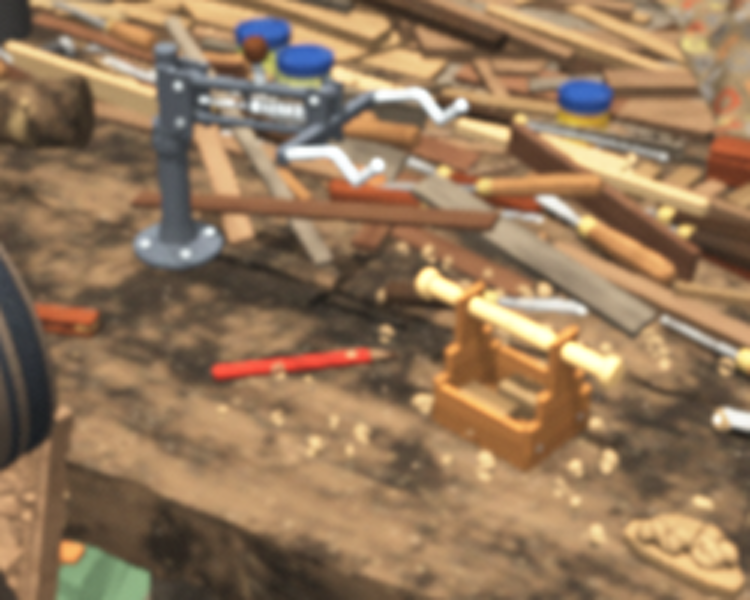

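```bash
cat > h.py <<'E'
import numpy as np, cv2
from station import robot, kin, viewer, ticket, nets
from scipy.spatial.transform import Rotation as R
def cam(c):
    m=viewer.camera_model(c); K=np.array(m["mtx"])
    if c=="wrist":
        s=robot.get_state(); T=np.eye(4); T[:3,:3]=R.from_rotvec(s["orientation"]).as_matrix(); T[:3,3]=s["tcp_pos"]
        return K,T@np.array(m["T_tool_cam"])
    return K,np.array(m["world_from_camera"])
def ray(C,px):
    K,T=C; d=T[:3,:3]@np.linalg.solve(K,[px[0],px[1],1]); return T[:3,3],d/np.linalg.norm(d)
def atz(C,px,z):
    o,d=ray(C,px); return o+d*(z-o[2])/d[2]
def tri(*obs):
    A=np.zeros((3,3));b=np.zeros(3);L=[ray(C,p) for C,p in obs]
    for o,d in L:
        P=np.eye(3)-np.outer(d,d);A+=P;b+=P@o
    x=np.linalg.solve(A,b); return x,[float(np.linalg.norm((np.eye(3)-np.outer(d,d))@(x-o))) for o,d in L]
def proj(C,p):
    K,T=C; q=K@(T[:3,:3].T@(np.array(p)-T[:3,3])); return q[:2]/q[2]
def att(yaw):  # tool down; jaw axis x at yaw in world
    M=np.array([[np.cos(yaw),np.sin(yaw),0],[np.sin(yaw),-np.cos(yaw),0],[0,0,-1]]).astype(float)
    return R.from_matrix(M).as_rotvec()
E
cat > m1.py <<'E'
from h import *
np.set_printoptions(precision=4,suppress=True)
S=cam("scene");T=cam("top")
zt=lambda u,v:(190+u/3.2,170+v/3.2); zs=lambda u,v:(190+u/3,170+v/3)
print("knob",tri((T,zt(175,118)),(S,zs(256,47))), atz(T,zt(175,118),.26))
print("base",tri((T,zt(98,178)),(S,zs(178,244))), atz(T,zt(98,178),0),atz(S,zs(178,244),0))
print("coltop",tri((T,zt(40,118)),(S,zs(165,48))),atz(T,zt(40,118),.24))
print("tipL",tri((T,zt(420,49)),(S,zs(458,108))))
print("tipR",tri((T,zt(412,233)),(S,zs(375,167))))
a=tri((T,zt(470,240)),(S,zs(428,283)));b=tri((T,zt(694,295)),(S,zs(610,363)))
print("dowel",a,b,np.linalg.norm(a[0]-b[0]),(a[0]+b[0])/2)
A,B=atz(T,zt(470,240),.105),atz(T,zt(694,295),.105);print(A,B,np.linalg.norm(A-B),(A+B)/2,np.arctan2(*(A-B)[1::-1]))
print("pencil",atz(T,zt(278,358),.004),atz(T,zt(412,243),.004))
print("pencil",atz(S,zs(216,372),.004),atz(S,zs(388,354),.004))
print("carving",atz(T,(434,287),.015))
E
python3 m1.py
```

```text
knob (array([0.6638, 0.1291, 0.2618]), [0.0001501187748908431, 0.00015011877489096967]) [0.6641 0.1295 0.26  ]
base (array([0.663 , 0.2399, 0.0105]), [0.0022311535303192014, 0.0022311535303191935]) [0.6636 0.244  0.    ] [0.6784 0.2489 0.    ]
coltop (array([0.6705, 0.2417, 0.2348]), [0.0007357573331556152, 0.0007357573331556448]) [0.6697 0.2398 0.24  ]
tipL (array([ 0.7276, -0.0598,  0.2151]), [0.002092685684594976, 0.002092685684595004])
tipR (array([ 0.5764, -0.0518,  0.2178]), [0.002120347742648145, 0.0021203477426481173])
dowel (array([ 0.5853, -0.1018,  0.1082]), [0.0014512513204816202, 0.0014512513204816494]) (array([ 0.535 , -0.2933,  0.1168]), [0.00043628525342303626, 0.00043628525342284663]) 0.19821763346527216 [ 0.5602 -0.1976  0.1125]
[ 0.5865 -0.1032  0.105 ] [ 0.5363 -0.2958  0.105 ] 0.19906308419647464 [ 0.5614 -0.1995  0.105 ] 1.3162273557009634
pencil [0.4918 0.0731 0.004 ] [ 0.5978 -0.052   0.004 ]
pencil [0.4957 0.0754 0.004 ] [ 0.6008 -0.0522  0.004 ]
carving [ 0.4712 -0.3882  0.015 ]
```

```bash
cat > s1.py <<'E'
from h import *
np.set_printoptions(precision=4,suppress=True)
P=np.array([.6697,.2420]); h0=-1.625
for dh in (0,.3,.7,1.0):
    h=h0-dh; k=P+.113*np.array([np.cos(h),np.sin(h)]); s=P+.278*np.array([np.cos(h),np.sin(h)])
    print(dh,k,kin.solve_ik([*k,.26+.155],att(h+np.pi/2)),"seat",s,[kin.solve_ik([*s,z+.155],att(h+np.pi)) for z in (.15,.3)])
print(kin.solve_ik([.561,-.1995,.26],att(1.316-np.pi/2)))
k=P+.113*np.array([np.cos(h0),np.sin(h0)])
robot.move_pose([*k,.26+.155+.10],att(h0+np.pi/2))
s=robot.get_state();print(s["clock"],s["tcp_pos"],s["wrist_force"])
C=cam("wrist"); im=viewer.grab_frame("wrist"); cv2.imwrite("pics/w1.png",im[:,:,::-1])
print("pred knob px",proj(C,[*k,.26]),"pivot top",proj(C,[*P,.24]), [ (d["confidence"],d["position"][0]*640,d["position"][1]*480) for d in nets.boxes_of("wrist","knob")])
E
python3 s1.py
```

```text
0 [0.6636 0.1292] [ 0.1474  0.5082  1.5201 -0.      1.1132  0.2016] seat [ 0.6546 -0.0356] [array([-0.1005,  0.5927,  1.6714, -0.    ,  0.8775, -1.6171]), array([-0.1005,  0.446 ,  1.5238, -0.    ,  1.1718, -1.6171])]
0.3 [0.6305 0.136 ] [ 0.1655  0.4638  1.5972 -0.      1.0807  0.5197] seat [ 0.5733 -0.0187] [array([-0.0855,  0.495 ,  1.8681,  0.    ,  0.7785, -1.3021]), array([-0.0855,  0.3248,  1.7146,  0.    ,  1.1021, -1.3021])]
0.7 [0.5923 0.1596] [ 0.2139  0.4191  1.6724 -0.      1.0501  0.9681] seat [0.4794 0.0394] [array([ 0.0189,  0.3886,  2.0744, -0.    ,  0.6786, -0.7976]), array([ 0.0189,  0.1873,  1.9076, -0.    ,  1.0467, -0.7976])]
1.0 [0.5714 0.1862] [ 0.2645  0.4015  1.7013 -0.      1.0388  1.3187] seat [0.428  0.1047] [array([ 0.1711,  0.3426,  2.1602, -0.    ,  0.6387, -0.3455]), array([ 0.1711,  0.1254,  1.9851, -0.    ,  1.0311, -0.3455])]
[-0.3926  0.5823  1.8464 -0.      0.7129 -0.1378]
4.0583 [0.6633 0.1301 0.5148] [ 0.1389 -0.1451 -0.0171]
pred knob px [317.1911 252.4259] pivot top [317.4422  48.303 ] [(0.67, 317.12, 318.72), (0.63, 316.992, 246.72)]
```

View pics/w1.png

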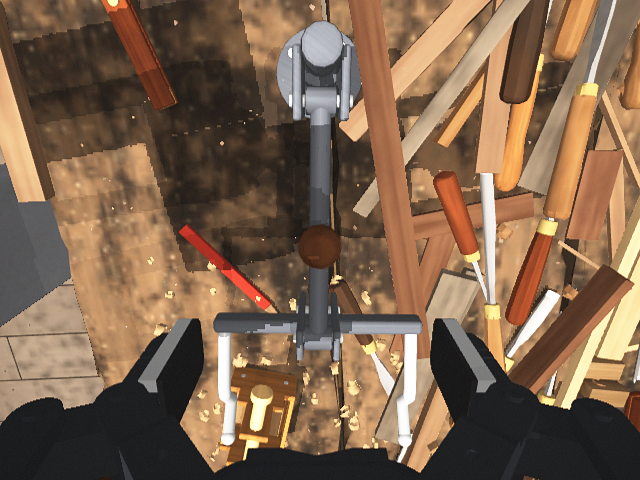

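```bash
cat > s2.py <<'E'
from h import *
import sys
np.set_printoptions(precision=4,suppress=True)
P=np.array([.671,.2420]); h0=-1.625
def pt(h): return P+.113*np.array([np.cos(h),np.sin(h)])
zt=.26+.155-.001
robot.move_linear([*pt(h0),zt],att(h0+np.pi/2),v=.12)
s=robot.get_state();print(s["clock"],s["tcp_pos"],s["wrist_force"])
robot.move_gripper(.029,grasp_force=25)
s=robot.get_state();print("closed",s["clock"],s["finger_gap"],s["wrist_force"],s["tcp_pos"])
h=h0; dh=0
while dh<1.03:
    dh+= .08 if dh<.6 else .015
    h=h0-dh
    robot.move_linear([*pt(h),zt],att(h+np.pi/2),v=.06)
    s=robot.get_state(); t=np.array([np.sin(h),-np.cos(h)]); r=np.array([np.cos(h),np.sin(h)])
    f=s["wrist_force"]; ft=f[:2]@t
    print(round(dh,3),round(s["clock"],2),"ft %.1f fr %.1f fz %.1f"%(ft,f[:2]@r,f[2]),s["tcp_pos"][:2]-pt(h))
    if ft<-14: print("STOP"); break
im=viewer.grab_frame("scene"); cv2.imwrite("pics/sc2.png",im[:,:,::-1])
E
python3 s2.py
```

```text
5.15 [0.6651 0.1292 0.4148] [-0.5167 -0.0438 -0.2225]
closed 5.7333 0.029123783217092615 [0.6852 1.087  0.0895] [0.6649 0.1292 0.414 ]
0.08 6.03 ft -0.4 fr -0.8 fz 1.0 [-0.  0.]
0.16 6.33 ft 0.2 fr -0.0 fz -0.2 [ 0.0001 -0.    ]
0.24 6.63 ft -0.0 fr -0.1 fz 0.3 [ 0.0001 -0.    ]
0.32 6.93 ft 0.3 fr -0.8 fz -0.0 [ 0.0001 -0.    ]
0.4 7.23 ft 0.3 fr 0.4 fz -0.5 [ 0.0001 -0.    ]
0.48 7.53 ft 0.4 fr 0.2 fz -0.3 [ 0.0001 -0.0001]
0.56 7.83 ft -0.4 fr 0.2 fz -0.3 [ 0.0001 -0.0001]
0.64 8.13 ft -0.2 fr -0.7 fz -0.2 [ 0.0001 -0.0001]
0.655 8.38 ft -3.2 fr -0.5 fz -0.3 [ 0.0002 -0.0002]
0.67 8.63 ft -4.2 fr -0.2 fz 0.0 [ 0.0001 -0.0001]
0.685 8.88 ft -3.2 fr -0.6 fz 0.2 [-0. -0.]
0.7 9.13 ft -2.8 fr 0.5 fz -0.4 [-0.  0.]
0.715 9.38 ft -3.4 fr 0.2 fz -0.5 [-0.  0.]
0.73 9.63 ft -2.2 fr 1.1 fz 0.9 [-0.  0.]
0.745 9.88 ft -2.4 fr 0.3 fz -0.0 [-0.  0.]
0.76 10.13 ft -3.9 fr 1.1 fz -0.3 [-0.0001  0.    ]
0.775 10.38 ft -3.1 fr 0.5 fz 0.1 [-0.  0.]
0.79 10.63 ft -4.2 fr 1.1 fz 0.3 [-0.  0.]
0.805 10.88 ft -3.4 fr 0.9 fz 0.4 [-0. -0.]
0.82 11.13 ft -3.0 fr 2.1 fz 0.6 [-0. -0.]
0.835 11.38 ft -3.4 fr 2.2 fz 1.0 [-0.0001 -0.    ]
0.85 11.63 ft -2.6 fr 2.1 fz -0.0 [-0.0001 -0.    ]
0.865 11.88 ft -4.5 fr 2.1 fz 0.8 [-0.0001  0.    ]
0.88 12.13 ft -3.7 fr 2.9 fz 0.1 [-0. -0.]
0.895 12.38 ft -2.7 fr 2.6 fz -0.3 [-0.0001 -0.    ]
0.91 12.63 ft -4.3 fr 2.8 fz 0.7 [-0.0001 -0.    ]
0.925 12.88 ft -2.8 fr 4.3 fz 0.1 [-0.0001 -0.    ]
0.94 13.13 ft -3.7 fr 2.3 fz 1.1 [-0.0001 -0.    ]
0.955 13.38 ft -4.1 fr 3.2 fz 0.7 [-0.0001 -0.    ]
0.97 13.63 ft -8.4 fr 2.5 fz -0.7 [ 0.0002 -0.0003]
0.985 13.88 ft -17.4 fr 1.8 fz -2.4 [ 0.0008 -0.001 ]
STOP
```

```bash
cat > s3.py <<'E'
from h import *
np.set_printoptions(precision=4,suppress=True)
s=robot.get_state(); p=s["tcp_pos"]; 
robot.move_gripper(.06)
s=robot.get_state();print(s["clock"],s["tcp_pos"],s["wrist_force"],s["finger_gap"])
robot.move_linear([s["tcp_pos"][0],s["tcp_pos"][1],.26+.155+.10],v=.2)
C=cam("wrist"); im=viewer.grab_frame("wrist"); cv2.imwrite("pics/w3.png",im[:,:,::-1])
P=np.array([.671,.2420])
for dh in (.95,.97,.99):
    h=-1.625-dh; u=np.array([np.cos(h),np.sin(h)]); n=np.array([-u[1],u[0]])
    print(dh,"knob",proj(C,[*(P+.113*u),.26]),"cb ends",[proj(C,[*(P+.205*u+k*.083*n),.213]) for k in(1,-1)],"tips",[proj(C,[*(P+.300*u+k*.075*n),.221]) for k in(1,-1)],"col",proj(C,[*P,.24]))
robot.move_pose([.50,-.15,.45],att(1.316-np.pi/2))
s=robot.get_state();print(s["clock"])
for c in("scene","top","wrist"):
    im=viewer.grab_frame(c); cv2.imwrite(f"pics/{c}3b.png",im[:,:,::-1])
a=cv2.imread("pics/top3b.png"); cv2.imwrite("pics/top3z.png",cv2.resize(a[190:310,190:440],None,fx=3.2,fy=3.2,interpolation=cv2.INTER_CUBIC))
a=cv2.imread("pics/scene3b.png"); cv2.imwrite("pics/scene3z.png",cv2.resize(a[170:370,190:440],None,fx=3,fy=3,interpolation=cv2.INTER_CUBIC))
E
python3 s3.py
```

```text
14.3333 [0.5735 0.185  0.414 ] [0.5244 0.7828 0.0433] 0.06010898610511804
0.95 knob [323.45   250.9313] cb ends [array([432.9741, 337.8639]), array([219.7211, 344.3322])] tips [array([419.3898, 442.5549]), array([239.8366, 447.4516])] col [316.7599  45.6453]
0.97 knob [319.6415 251.0211] cb ends [array([427.542 , 339.8355]), array([214.2541, 342.6052])] tips [array([412.0825, 444.1073]), array([232.5213, 446.1888])] col [316.7599  45.6453]
0.99 knob [315.8323 251.0394] cb ends [array([422.0942, 341.7092]), array([208.8016, 340.7807])] tips [array([404.7705, 445.5427]), array([225.2103, 444.8096])] col [316.7599  45.6453]
16.3583
```

View pics/w3.png

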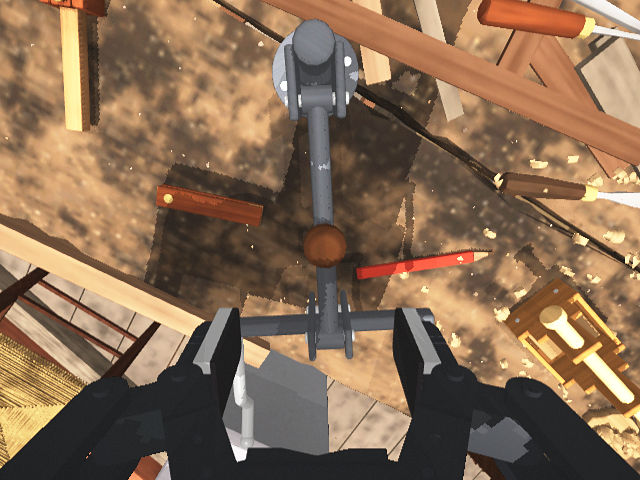

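View pics/top3z.png

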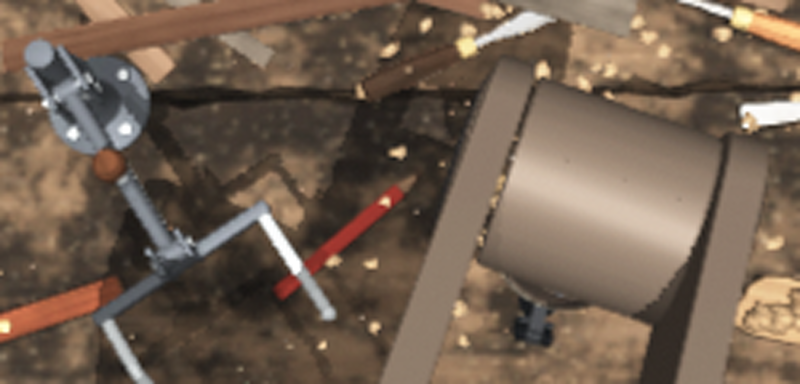

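View pics/scene3z.png

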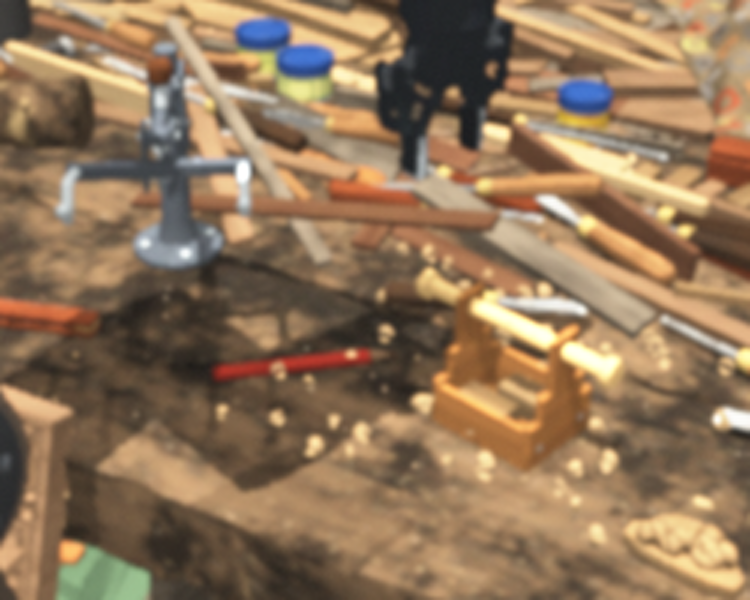

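View pics/wrist3b.png

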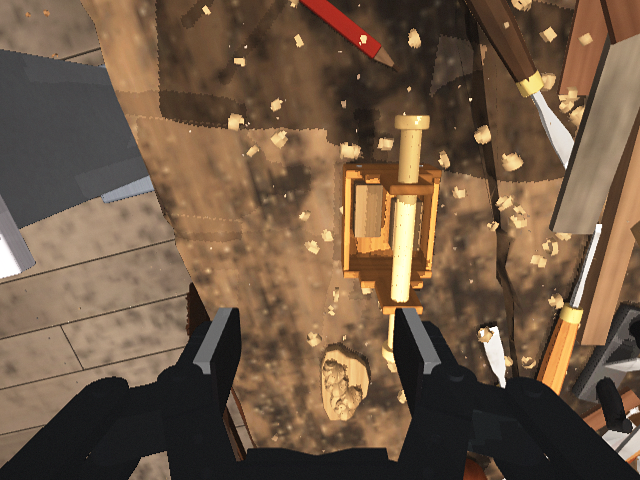

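```bash
cat > m2.py <<'E'
from h import *
np.set_printoptions(precision=4,suppress=True)
S=cam("scene");T=cam("top")
zt=lambda u,v:(190+u/3.2,190+v/3.2); zs=lambda u,v:(190+u/3,170+v/3)
print("knob",tri((T,zt(109,165)),(S,zs(160,68))), k:=atz(T,zt(109,165),.26))
print("col",c:=atz(T,zt(40,53),.24),tri((T,zt(40,53)),(S,zs(165,48))))
print("h knob-col",np.arctan2(*(k-c)[1::-1]),np.linalg.norm((k-c)[:2]))
for z in (.2,.22,.24):
    a=atz(T,zt(265,210),z);b=atz(T,zt(98,316),z); d=(a-b)[:2]; m=(a+b)[:2]/2
    print(z,"cb mid",m,np.linalg.norm(d),"h",np.arctan2(-d[0],d[1])-np.pi if 0 else np.arctan2(d[0]*-1,d[1])-0, np.arctan2(*(m-c[:2])[::-1]),np.linalg.norm(m-c[:2]))
print("tip",atz(T,zt(330,314),.219))
for h in(-2.52,-2.55,-2.58):
  u=np.array([np.cos(h),np.sin(h)]);n=np.array([-u[1],u[0]]);print(h,np.array([.671,.242])+.3*u+.075*n)
# tote from wrist view: tool at [.5,-.15,.45]
C=cam("wrist")
a=atz(C,(412,121),.105+.008);b=atz(C,(387,352),.105)
print("dowel wrist",atz(C,(412,130),.105),atz(C,(389,354),.105),(a+b)/2)
for yaw in(1.29,1.316,1.34):
  u=np.array([np.cos(yaw),np.sin(yaw)])
  for c0 in ([.5614,-.1995],[.5602,-.1976]):
    print(yaw,c0,[proj(C,[*(c0+k*.1*u),.105]) for k in(1,.5,-1)])
E
python3 m2.py
python3 - <<'E'
import cv2
a=cv2.imread("pics/wrist3b.png"); cv2.imwrite("pics/w3bz.png",cv2.resize(a[100:380,310:470],None,fx=2.1,fy=2.1,interpolation=cv2.INTER_CUBIC))
E
```

```text
knob (array([0.5772, 0.179 , 0.262 ]), [4.5638697650867496e-07, 4.5638697639539515e-07]) [0.5775 0.1794 0.26  ]
col [0.6705 0.2398 0.24  ] (array([0.6712, 0.242 , 0.2344]), [0.0009620394054539552, 0.0009620394054539951])
h knob-col -2.5659797229107983 0.11096507960193201
0.2 cb mid [0.5062 0.1318] 0.157181723370182 h -2.5808192745736704 -2.560103869426942 0.19663378997662476
0.22 cb mid [0.5046 0.1287] 0.1546410837705846 h -2.5808192745736696 -2.551332132296827 0.19968756424830517
0.24 cb mid [0.5031 0.1255] 0.15210044417098725 h -2.58081927457367 -2.542825273993314 0.20275623965440914
tip [0.4632 0.0119 0.219 ]
-2.52 [0.4708 0.0063]
-2.55 [0.4638 0.0124]
-2.58 [0.457  0.0188]
dowel wrist [ 0.5868 -0.1051  0.105 ] [ 0.5312 -0.2952  0.105 ] [ 0.558  -0.1952  0.109 ]
1.29 [0.5614, -0.1995] [array([414.6535, 127.0283]), array([408.0809, 192.2494]), array([391.8012, 353.7965])]
1.29 [0.5602, -0.1976] [array([412.6407, 124.9138]), array([406.1591, 190.3421]), array([390.1091, 352.3563])]
1.316 [0.5614, -0.1995] [array([411.2184, 126.9809]), array([406.4494, 192.2282]), array([394.638 , 353.8277])]
1.316 [0.5602, -0.1976] [array([409.1999, 124.8663]), array([404.5249, 190.3209]), array([392.9497, 352.3876])]
1.34 [0.5614, -0.1995] [array([408.0413, 127.0195]), array([404.9406, 192.2458]), array([397.2606, 353.8003])]
1.34 [0.5602, -0.1976] [array([406.0177, 124.905 ]), array([403.0138, 190.3385]), array([395.5759, 352.3601])]
```

View pics/w3bz.png

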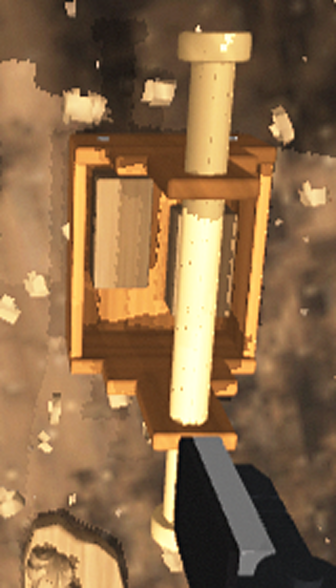

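```bash
cat > s4.py <<'E'
from h import *
np.set_printoptions(precision=4,suppress=True)
def F(n=12):
    L=[]
    for _ in range(n): robot.wait(.02); L.append(robot.get_state()["wrist_force"])
    return np.mean(L,0),np.std(L,0)
c=[.562,-.199]; A=att(1.315-np.pi/2)
P=np.array([.671,.242]);h=-2.558;seat=P+.278*np.array([np.cos(h),np.sin(h)])
print(seat,[kin.solve_ik([*seat,z+.155],att(h+np.pi)) for z in(.14,.35)])
robot.move_pose([*c,.105+.155+.08],A)
C=cam("wrist");im=viewer.grab_frame("wrist");cv2.imwrite("pics/w4.png",im[:,:,::-1])
u=np.array([np.cos(1.315),np.sin(1.315)])
print([proj(C,[*(c+k*u),.105]) for k in(.1,.05,0)])
print(robot.get_state()["clock"],"base",F())
E
python3 s4.py
```

```text
[0.439  0.0888] [array([ 0.1319,  0.3688,  2.1534,  0.    ,  0.6194, -0.4517]), array([ 0.1319,  0.0885,  1.8967,  0.    ,  1.1565, -0.4517])]
[array([317.4364,  66.1908]), array([317.3893, 172.8181]), array([317.3491, 263.9604])]
17.1583 base (array([ 0.3761, -0.1121,  0.1403]), array([0.5372, 0.4635, 0.3169]))
```

View pics/w4.png

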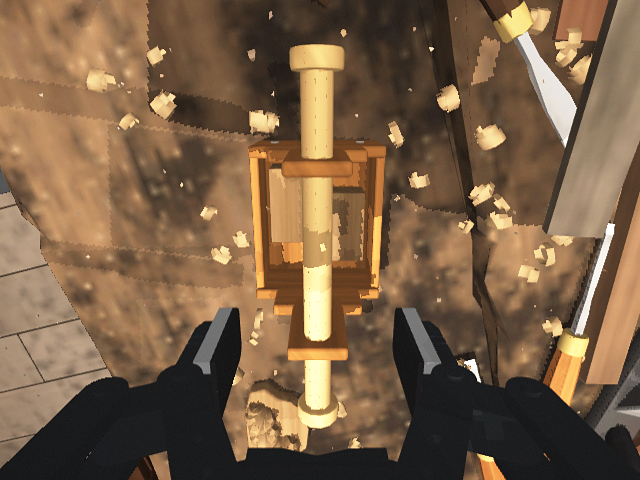

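```bash
cat > s5.py <<'E'
from h import *
np.set_printoptions(precision=4,suppress=True)
def F(n=12):
    L=[]
    for _ in range(n): robot.wait(.02); L.append(robot.get_state()["wrist_force"])
    return np.mean(L,0)
c=[.562,-.199]
robot.move_linear([*c,.105+.155],v=.12)
robot.move_gripper(.0,grasp_force=70)
s=robot.get_state();print(s["clock"],s["finger_gap"],s["wrist_force"])
robot.move_linear([*c,.105+.155+.03],v=.08)
print("lift",F(),robot.get_state()["finger_gap"])
robot.move_linear([*c,.35+.155],v=.2)
P=np.array([.671,.242]);h=-2.558;seat=P+.278*np.array([np.cos(h),np.sin(h)])
robot.move_linear([*seat,.35+.155],att(h+np.pi),v=.2)
print("over",robot.get_state()["clock"],F(),robot.get_state()["moment"])
C=cam("wrist")
for k in("wrist","scene","top"):
    im=viewer.grab_frame(k);cv2.imwrite(f"pics/{k}5.png",im[:,:,::-1])
u=np.array([np.cos(h),np.sin(h)]);n=np.array([-u[1],u[0]])
print("tips pred",[proj(C,[*(seat+a*.022*u+k*.075*n),.221]) for a in(1,-1) for k in(1,-1)])
a=cv2.imread("pics/top5.png"); cv2.imwrite("pics/top5z.png",cv2.resize(a[190:340,190:440],None,fx=3.2,fy=3.2,interpolation=cv2.INTER_CUBIC))
a=cv2.imread("pics/scene5.png"); cv2.imwrite("pics/scene5z.png",cv2.resize(a[130:330,150:400],None,fx=3,fy=3,interpolation=cv2.INTER_CUBIC))
E
python3 s5.py
```

```text
18.6667 0.013784258508760274 [-3.2607 -0.0241  6.8535]
lift [ 0.07   -0.0098 -6.2875] 0.013805069393204994
over 22.3333 [ 0.229  -0.0691 -5.9889] [0.0881 0.023  0.0191]
tips pred [array([286.7603, 333.8876]), array([280.5218, 117.1808]), array([347.5137, 333.7885]), array([353.3515, 117.082 ])]
```

View pics/wrist5.png

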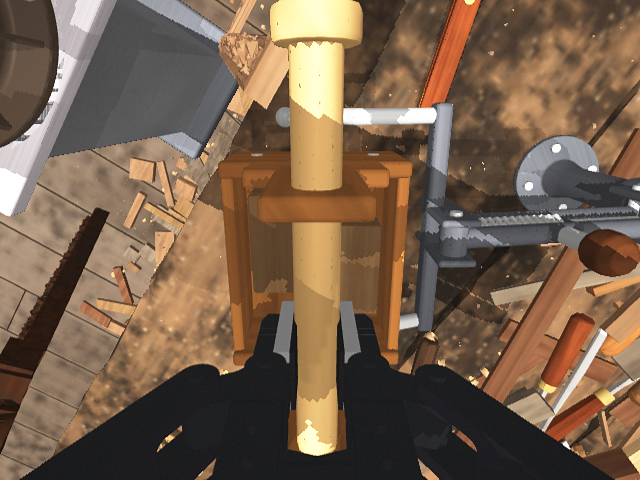

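View pics/scene5z.png

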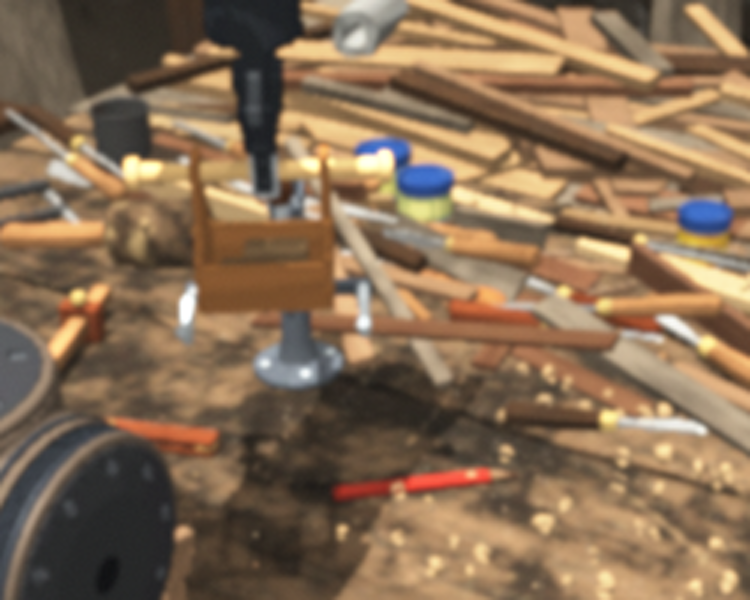

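View pics/top5z.png

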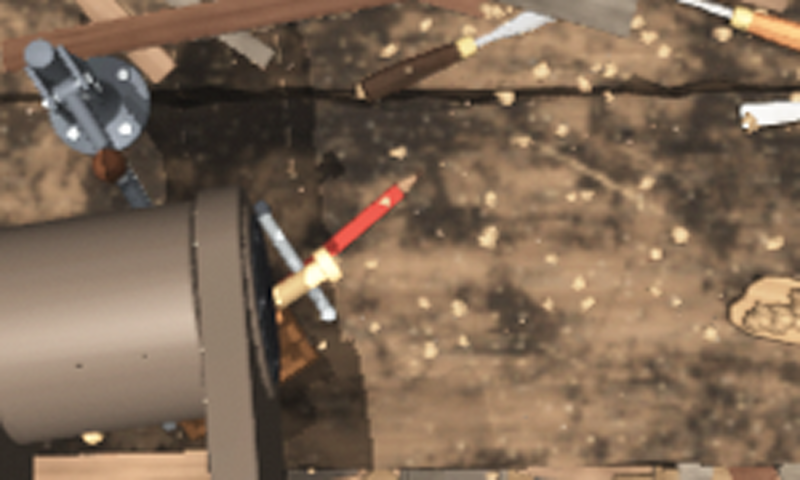

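```bash
cat > s6.py <<'E'
from h import *
np.set_printoptions(precision=4,suppress=True)
def F(n=5):
    L=[]
    for _ in range(n): robot.wait(.01); L.append(robot.get_state()["wrist_force"])
    return np.mean(L,0)
P=np.array([.671,.242]);h=-2.558;u=np.array([np.cos(h),np.sin(h)])
n=np.array([-u[1],u[0]])
def show(tag,f):
    print(tag,"t %.2f"%robot.get_state()["clock"],"rad %.2f tan %.2f z %.2f"%(f[:2]@u,f[:2]@n,f[2]))
seat=P+.278*u
for z in (.30,.27,.25,.235,.225):
    robot.move_linear([*seat,z+.155],v=.1); f=F(4); show(z,f)
    if np.hypot(*f[:2])>4 or f[2]>-4: print("ABORT"); raise SystemExit
import math
q=-.15
z=.222
while z>.135:
    z-=.004
    sq=(.213-z)/.165-math.sin(.15); q=math.asin(max(sq,-math.sin(.15)))
    r=.278+.165*(math.cos(q)-math.cos(.15))
    robot.move_linear([*(P+r*u),z+.155],v=.05); f=F(5); show("%.3f q %.3f"%(z,q),f)
    if np.hypot(*f[:2])>5 or f[2]>-1.0: print("halt"); break
E
python3 s6.py
```

```text
0.3 t 23.37 rad -0.08 tan -0.41 z -6.20
0.27 t 23.85 rad -0.13 tan -0.32 z -6.01
0.25 t 24.23 rad -0.17 tan 0.28 z -5.42
0.235 t 24.57 rad 0.20 tan 0.10 z -5.97
0.225 t 24.85 rad 0.18 tan -0.04 z -5.77
0.218 q -0.150 t 25.18 rad -0.01 tan 0.18 z -6.12
0.214 q -0.150 t 25.48 rad -0.50 tan 0.18 z -5.31
0.210 q -0.132 t 25.77 rad -1.17 tan 0.29 z -5.62
0.206 q -0.107 t 26.06 rad -2.16 tan 0.20 z -5.02
0.202 q -0.083 t 26.35 rad -3.04 tan -0.07 z -4.58
0.198 q -0.059 t 26.64 rad -3.83 tan 0.51 z -4.24
0.194 q -0.034 t 26.93 rad -4.63 tan 1.00 z -3.86
0.190 q -0.010 t 27.23 rad -5.75 tan 0.80 z -3.49
halt
```

```bash
cat > s7.py <<'E'
from h import *
np.set_printoptions(precision=4,suppress=True)
def F(n=6):
    L=[]
    for _ in range(n): robot.wait(.01); L.append(robot.get_state()["wrist_force"])
    return np.mean(L,0)
P=np.array([.671,.242]);h=-2.558;u=np.array([np.cos(h),np.sin(h)]);n=np.array([-u[1],u[0]])
for k in("wrist","scene"):
    im=viewer.grab_frame(k);cv2.imwrite(f"pics/{k}7.png",im[:,:,::-1])
a=cv2.imread("pics/scene7.png"); cv2.imwrite("pics/scene7z.png",cv2.resize(a[130:330,150:400],None,fx=3,fy=3,interpolation=cv2.INTER_CUBIC))
s=robot.get_state();p=s["tcp_pos"].copy();print(p,[*(P+.2799*u)],s["moment"])
for i in range(4):
    p[:2]-=.0015*u
    robot.move_linear(p,v=.03); f=F(); print("t %.2f"%robot.get_state()["clock"],"rad %.2f tan %.2f z %.2f"%(f[:2]@u,f[:2]@n,f[2]))
    if f[:2]@u>-.8: break
E
python3 s7.py
```

```text
[0.4376 0.0878 0.3447] [np.float64(0.4374266980116531), np.float64(0.08776795858752151)] [ 0.3909 -0.8099  0.0376]
t 27.62 rad -2.91 tan -0.58 z -3.48
t 27.93 rad 0.89 tan -0.30 z -3.88
```

View pics/wrist7.png

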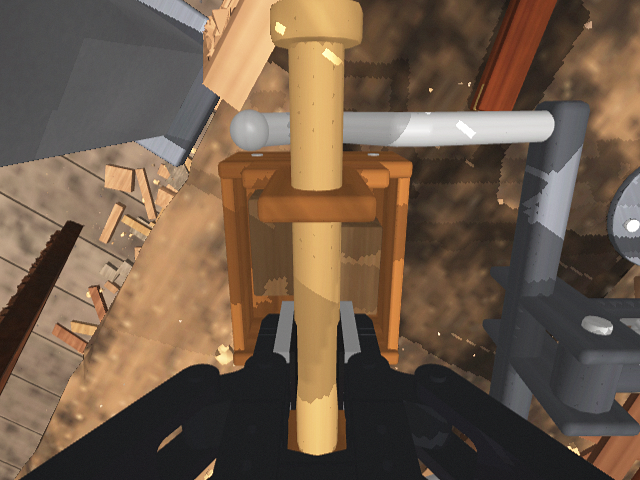

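View pics/scene7z.png

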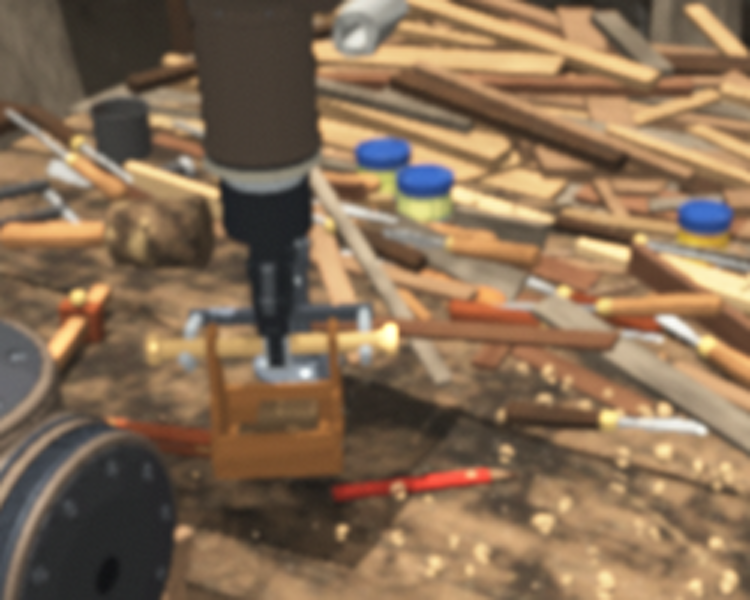

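```bash
cat > s8.py <<'E'
from h import *
import math
np.set_printoptions(precision=4,suppress=True)
def F(n=6):
    L=[]
    for _ in range(n): robot.wait(.01); L.append(robot.get_state()["wrist_force"])
    return np.mean(L,0)
P=np.array([.671,.242]);h=-2.558;u=np.array([np.cos(h),np.sin(h)]);n=np.array([-u[1],u[0]])
z=.190;off=-.0028
while z>.132:
    z-=.004 if f0<-.8 else .002 if (f0:=f0) else 0
E
cat > s8.py <<'E'
from h import *
import math
def F(n=6):
    L=[]
    for _ in range(n): robot.wait(.01); L.append(robot.get_state()["wrist_force"])
    return np.mean(L,0)
P=np.array([.671,.242]);h=-2.558;u=np.array([np.cos(h),np.sin(h)]);n=np.array([-u[1],u[0]])
z=.190;off=-.0028;fz=-3.9
while z>.132:
    z-=min(.005,max(.0015,.5*-fz/100))
    q=math.asin((.213-z)/.165-math.sin(.15)); r=.278+.165*(math.cos(q)-math.cos(.15))+off
    robot.move_linear([*(P+r*u),z+.155],v=.05); f=F(6 if fz<-1 else 15); fz=f[2]; fr=f[:2]@u
    print("%.4f q %.3f off %.4f t %.2f rad %.2f tan %.2f z %.2f"%(z,q,off,robot.get_state()["clock"],fr,f[:2]@n,fz))
    off+=float(np.clip(fr/2500*.7,-.001,.001))
    if abs(fr)>4: print("lateral"); break
    if fz>-.15: print("balanced"); break
s=robot.get_state();print(s["moment"],s["tcp_pos"])
E
python3 s8.py
```

```text
0.1850 q 0.020 off -0.0028 t 28.23 rad 0.43 tan -1.02 z -2.91
0.1800 q 0.051 off -0.0027 t 28.52 rad -0.34 tan -1.14 z -2.50
0.1750 q 0.081 off -0.0028 t 28.82 rad -0.04 tan -0.69 z -1.99
0.1700 q 0.111 off -0.0028 t 29.12 rad 0.50 tan -0.97 z -1.55
0.1650 q 0.142 off -0.0026 t 29.43 rad -0.21 tan -0.76 z -1.03
0.1600 q 0.173 off -0.0027 t 29.73 rad -0.44 tan -1.10 z -0.51
0.1574 q 0.188 off -0.0028 t 30.10 rad 0.54 tan -0.64 z -0.53
0.1548 q 0.205 off -0.0027 t 30.48 rad -0.34 tan -1.10 z -0.31
0.1533 q 0.214 off -0.0028 t 30.85 rad 0.56 tan -0.72 z -0.13
balanced
[0.08920597 0.15116963 0.05482221] [0.44289955 0.09139709 0.30824619]
```

```bash
cat > s9.py <<'E'
from h import *
np.set_printoptions(precision=4,suppress=True)
def F(n=25):
    L=[]
    for _ in range(n): robot.wait(.02); L.append(robot.get_state()["wrist_force"])
    return np.mean(L,0)
h=-2.558;u=np.array([np.cos(h),np.sin(h)]);n=np.array([-u[1],u[0]])
p=robot.get_state()["tcp_pos"].copy()
for i in range(3):
    p[:2]-=.0005*n
    robot.move_linear(p,v=.02); f=F(15); print("t %.2f rad %.2f tan %.2f z %.2f"%(robot.get_state()["clock"],f[:2]@u,f[:2]@n,f[2]))
    if f[:2]@n>-.1: break
for i in range(2):
    f=F(25); print(f[:2]@u,f[:2]@n,f[2])
    if abs(f[2])<.15: break
    p[2]+=np.clip(f[2]/100,-.002,.002); robot.move_linear(p,v=.02)
for k in("wrist","scene","top"):
    im=viewer.grab_frame(k);cv2.imwrite(f"pics/{k}9.png",im[:,:,::-1])
a=cv2.imread("pics/scene9.png"); cv2.imwrite("pics/scene9z.png",cv2.resize(a[130:330,150:400],None,fx=3,fy=3,interpolation=cv2.INTER_CUBIC))
E
python3 s9.py
```

```text
t 31.35 rad 1.16 tan 3.13 z -0.05
1.0720280552971635 3.805779574680397 -0.15705361615062555
-1.8489072335606562 3.35870910294092 0.5931842177637918
```

View pics/scene9z.png

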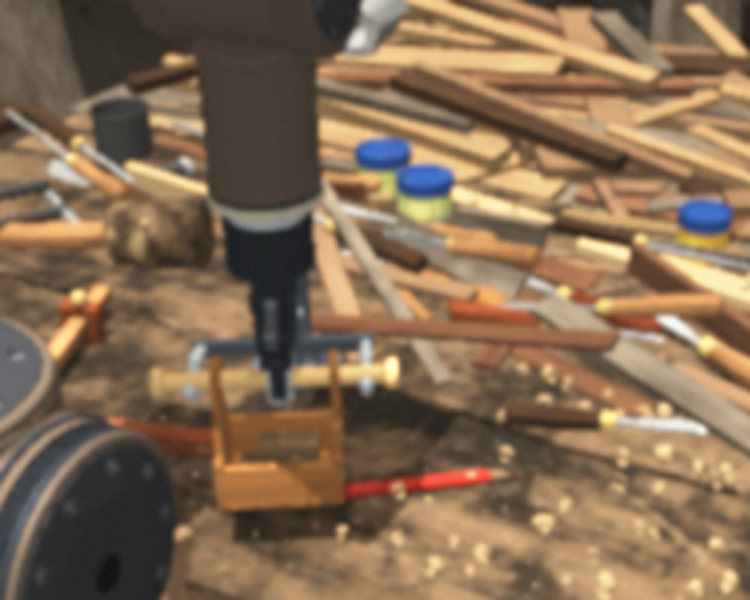

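View pics/wrist9.png

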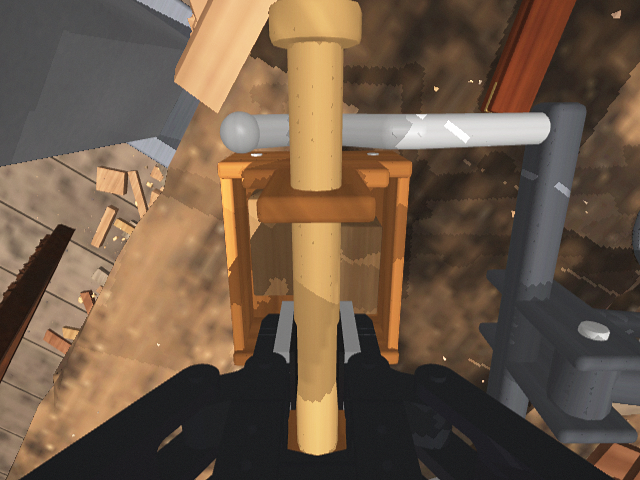

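```bash
cat > s10.py <<'E'
from h import *
np.set_printoptions(precision=4,suppress=True)
def F(n=25):
    L=[]
    for _ in range(n): robot.wait(.02); L.append(robot.get_state()["wrist_force"])
    return np.mean(L,0)
h=-2.558;u=np.array([np.cos(h),np.sin(h)]);n=np.array([-u[1],u[0]])
p=robot.get_state()["tcp_pos"].copy(); print(p)
p[2]+=.0008; p[:2]+= -.0003*u+.0002*n
for i in range(4):
    robot.move_linear(p,v=.02); f=F(20); fr,ft,fz=f[:2]@u,f[:2]@n,f[2]
    print("t %.2f rad %.2f tan %.2f z %.2f"%(robot.get_state()["clock"],fr,ft,fz),p)
    if abs(fz)<.25 and abs(fr)<.7 and -.3<ft<2: print("ok");break
    p[2]+=np.clip(fz/200,-.001,.001) ; p[:2]+=np.clip(fr/2500*.6,-.0005,.0005)*u
    if ft>2: p[:2]+=.0001*n
E
python3 s10.py
```

```text
[0.4426 0.0918 0.3086]
t 33.42 rad 2.78 tan 3.28 z -0.27 [0.4429 0.0918 0.3094]
t 34.00 rad -0.87 tan 0.09 z 0.21 [0.4426 0.0914 0.3084]
t 34.58 rad 0.96 tan 0.42 z -0.18 [0.4427 0.0915 0.3094]
t 35.17 rad -1.52 tan -0.42 z 0.56 [0.4425 0.0914 0.3086]
```

```bash
cat > s11.py <<'E'
from h import *
np.set_printoptions(precision=4,suppress=True)
def F(n=25):
    L=[]
    for _ in range(n): robot.wait(.02); L.append(robot.get_state()["wrist_force"])
    return np.mean(L,0)
h=-2.558;u=np.array([np.cos(h),np.sin(h)]);n=np.array([-u[1],u[0]])
p=np.array([.4427,.0915,.3091])
robot.move_linear(p,v=.02); f=F(25)
print("t %.2f rad %.2f tan %.2f z %.2f"%(robot.get_state()["clock"],f[:2]@u,f[:2]@n,f[2]),robot.get_state()["tcp_pos"])
E
python3 s11.py
```

```text
t 35.83 rad -0.13 tan 0.41 z 0.05 [0.4427 0.0915 0.3091]
```

```bash
cat > s12.py <<'E'
from h import *
np.set_printoptions(precision=4,suppress=True)
a=viewer.grab_frame("wrist")
for g in (.020,.028,.045):
    robot.move_gripper(g); s=robot.get_state(); print(s["clock"],s["finger_gap"],s["wrist_force"])
b=viewer.grab_frame("wrist"); cv2.imwrite("pics/w12.png",b[:,:,::-1])
im=viewer.grab_frame("scene"); cv2.imwrite("pics/s12.png",im[:,:,::-1])
cv2.imwrite("pics/s12z.png",cv2.resize(im[130:330,150:400,::-1],None,fx=3,fy=3,interpolation=cv2.INTER_CUBIC))
E
python3 s12.py
```

```text
36.1167 0.020215901838278132 [-0.2575 -0.0561 -0.4864]
36.3667 0.02800613559908928 [ 0.525  -0.4747  0.1251]
36.675 0.0446470179961592 [ 0.1363  0.4153 -0.1232]
```

View pics/w12.png

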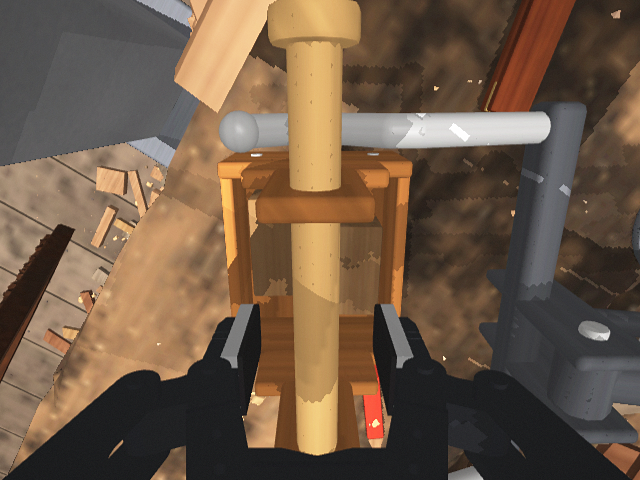

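View pics/s12z.png

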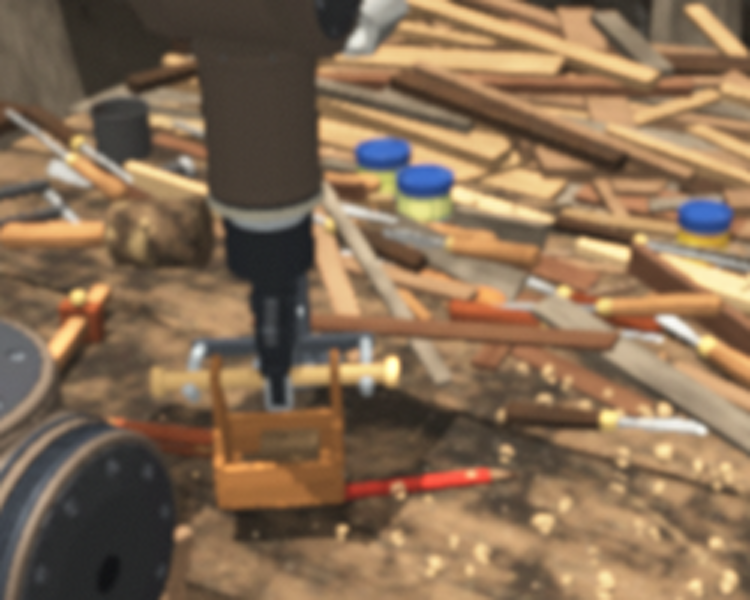

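```bash
cat > s13.py <<'E'
from h import *
np.set_printoptions(precision=4,suppress=True)
robot.move_linear([.4427,.0915,.3091+.04],v=.06)
print(robot.get_state()["wrist_force"])
robot.move_linear([.4427,.0915,.52],v=.15)
robot.move_pose([.35,-.38,.50],att(-.8))
s=robot.get_state();print(s["clock"],s["wrist_force"])
for k,r in(("scene",(130,330,150,400)),("top",(190,340,190,440))):
    im=viewer.grab_frame(k);cv2.imwrite(f"pics/{k}13.png",im[:,:,::-1]); cv2.imwrite(f"pics/{k}13z.png",cv2.resize(im[r[0]:r[1],r[2]:r[3],::-1],None,fx=3.2 if k=="top" else 3,fy=3.2 if k=="top" else 3,interpolation=cv2.INTER_CUBIC))
E
python3 s13.py
```

```text
[ 0.3653 -0.429   0.2258]
40.6333 [ 0.4262  0.1422 -0.6419]
```

View pics/top13z.png

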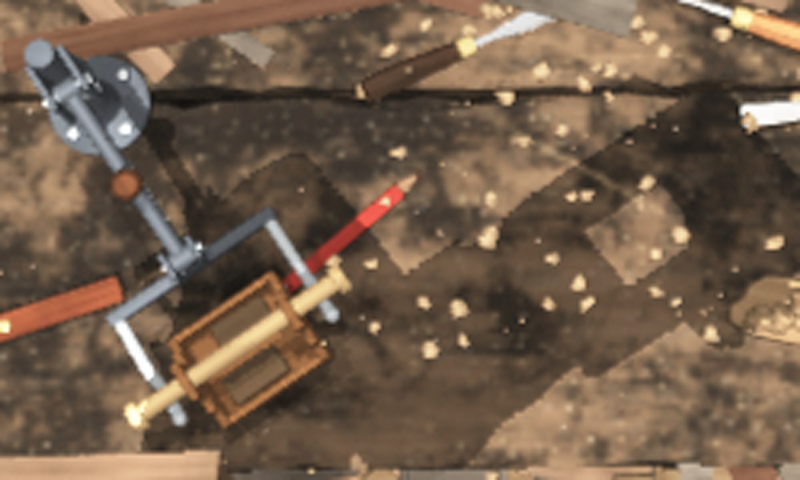

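View pics/scene13z.png

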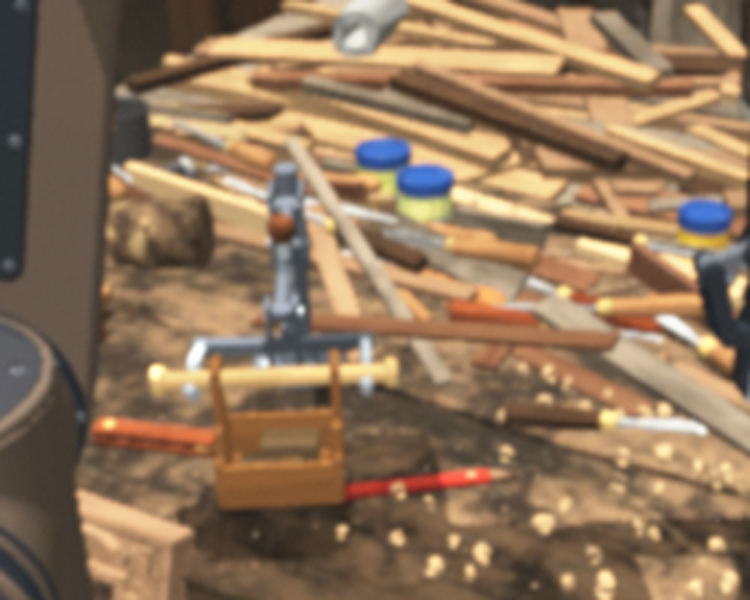

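```bash
cat > m3.py <<'E'
import cv2
for n,nm in(("top3b","a"),("top13","b")):
    a=cv2.imread(f"pics/{n}.png"); cv2.imwrite(f"pics/cmp_{nm}.png",cv2.resize(a[195:300,195:300],None,fx=5.5,fy=5.5,interpolation=cv2.INTER_CUBIC))
E
python3 m3.py
```

```text
(no output)
```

View pics/cmp_a.png

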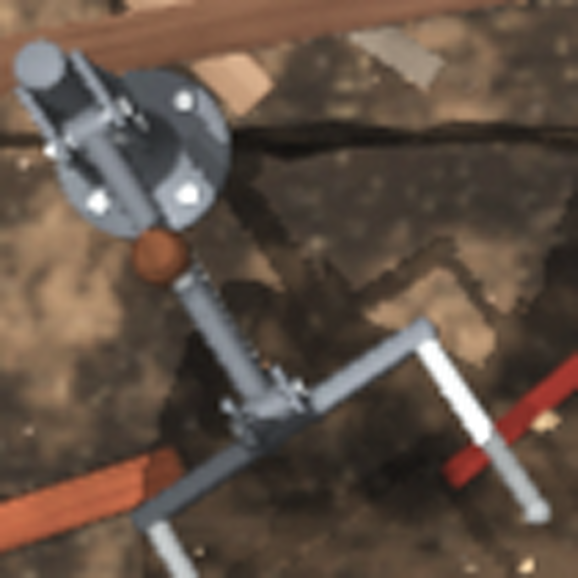

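View pics/cmp_b.png

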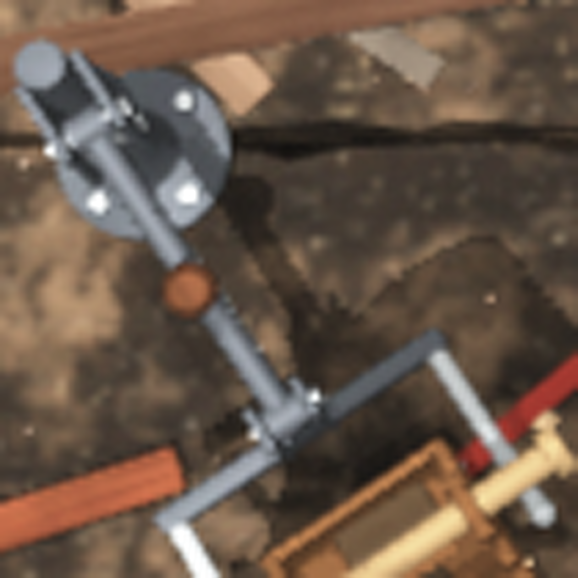

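```bash
cat > s14.py <<'E'
from h import *
a=cv2.imread("pics/top13.png")[:,:,::-1].astype(int)
robot.wait(1.0)
b=viewer.grab_frame("top").astype(int)
d=np.abs(a-b).max(2); print("moved px>25:",(d>25).sum(),"in tote/arm area",(d[190:340,190:440]>25).sum())
c=cv2.imread("pics/top0.png")[:,:,::-1].astype(int)
cv2.imwrite("pics/f.png",b[:,:,::-1].astype(np.uint8))
for l in("pencil","sliding_bevel","relief_3","tote","blank_1"): print(l,[(round(x["confidence"],2),round(x["position"][0]*640,1),round(x["position"][1]*480,1)) for x in nets.boxes_of("top",l)][:3])
print(robot.get_state()["clock"])
E
python3 s14.py
```

```text
moved px>25: 902 in tote/arm area 76
pencil [(0.77, 301.5, 263.1)]
sliding_bevel [(0.64, 206.4, 289.9)]
relief_3 [(0.77, 438.4, 289.3), (0.38, 300.5, 263.4)]
tote [(0.91, 265.7, 300.2)]
blank_1 [(0.66, 268.2, 310.3)]
42.0333
```

View pics/f.png

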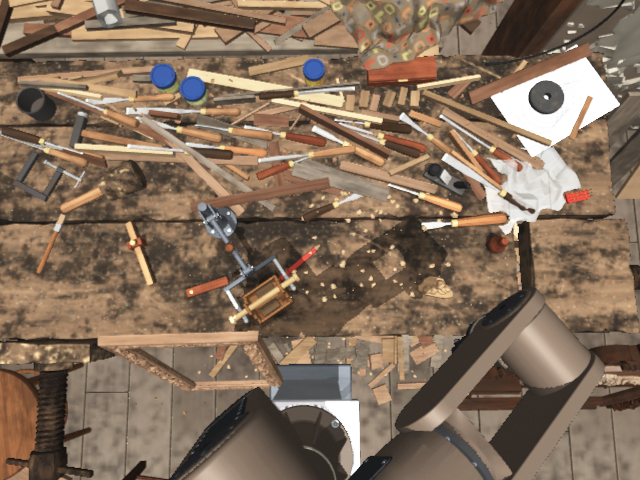

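```bash
python3 -c "
from station import robot,ticket
print(ticket.job_done(), robot.get_state()['clock'])"
```

```text
the job is handed in; nothing more can be done
the job is handed in; nothing more can be done
```

The tote hangs by its dowel in both hooks with its two blanks in it, and the balance arm is at its stop. I handed the job in at about 42 s on the robot's clock.

- **Swing:** I caged the knob between the jaws, without gripping it, and pushed the arm clockwise. It met the stop with a force of about 17 N, after roughly 0.95 rad of travel.
- **Hanging:** I gripped the tote by the dowel; the wrist force showed a load of about 6.1 N. I set the dowel in the hooks and went down the arc with the arm. On the way the sideways force along the arm reached 5.8 N, because the dowel sat about 3 mm too far out; I moved it in and the force went to zero.
- **Release:** Before letting go I nudged the arm against its stop once more. All forces were then within 0.5 N of zero, and nothing moved when the jaws opened.

**Last checks:**
- Two top pictures about 1 s apart show the tote at rest in both hooks. About 76 pixels changed near the tote and arm; I put that down to the shadow of the settling robot and did not check further.
- Both blanks show in the tray. The pencil, bevel and carving look to be where they were.
- The crossbar's direction in the last pictures differs by about 0.01 rad from the one taken at the stop before loading. That is about the reading error. Judging by the contact force during the nudge, I take the arm to be within 1 mm of its stop at the hooks.

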